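# Tip the steel pins through the slot of the pin box

## Robot

A 6-joint arm with a two-finger parallel gripper is mounted at the origin on a cart in front of the work surface, level with it; the furniture and walls round the work are solid. World frame = base frame: x ahead of the robot, y to its left, z up, the work surface at z = 0. Lengths are in mm, angles in rad, forces in N, time in s.
With the tool pointing down it reaches from about 400 to 925 mm from the base axis. Payload 12.5 kg.
Tool frame: the origin (TCP) lies midway between the tips of the shut fingers; the grasp point (between the pads) lies 19 mm behind it (env.pinch_z is the z of the grasp point in the tool frame, in mm); z points along the fingers, y is the line along which they close (so a half turn about z gives the same grasp; the last joint's range is limited). The gripper opens to 95 mm and grips with 3 to 60 N. Pads are 20 mm wide; open, the fingers measure 119 mm over their backs; the gripper's body (75 mm by 180 mm) begins 59 mm behind the grasp point.
Start: joints at [-1.419, 0.491, 1.559, -0, 1.092, -0.106], TCP at [159.369, -604.358, 214.661] pointing down, gripper open.
Joint ranges: [-3.1, 3.1], [-0.84, 2.19], [0.05, 2.79], [-1.13, 4.28], [0.06, 2.93], [-2.69, 2.69]. Speed limits (rad/s): [2.22, 2.22, 2.79, 3.14, 3.14, 3.14].

## Interface

Orientations are given as [roll, pitch, yaw] about the fixed x, y, z axes, in that order (R = Rz(yaw) Ry(pitch) Rx(roll)).
In Python, from cell import env, eyes gives the robot as it stands.
- The arm moves only by the shell command python3 -m inch 'ROWS'. ROWS is JSON, a list of rows, each a list of 3 entries, a list of its own where there are three numbers: the shift along the tool's x, y, z in units of 60 mm (1.0 is 60 mm), then the turn about the tool's z in units of 5 degrees (1.0 is 5 degrees), then the closure, from -1 (fully open) to 1 (shut). In form: [[[tx, ty, tz], turn, claw], ...]. A call has exactly 10 rows; each row shifts and turns the commanded pose from where the row before left it, along the tool's axes as they then stand; what a row does not reach is not made up. A row lasts 1/8 s, in which the tool goes at most 62.5 mm and 10.7 degrees, less where a joint would pass 70% of its speed; a pose out of reach is approached as far as the arm can. A call is refused whole if a number of a shift passes 1 or a number of a turn 1, either way. A call with a gripper value outside its range is refused whole. The fingers move at their own pace and stop on an object; the grip force is fixed at half the most. Time passes only in rows, so rows that do not move let the fingers close, or fill a call up. It gives the time, the measured TCP pose, the force, the opening and the grip force at its end, in the units of the state.
- env.state(): the state, without advancing time (a new reading comes with each control period).
- eyes.read_camera(name): name is "scene" or "side" or "wrist"; returns a dict with "pixels" (384x512x3 uint8, red, green, blue), "fx", "fy", "cx", "cy" (pixels), "distortion" ([k1, k2, p1, p2, k3] as OpenCV has them; the pictures are not rectified), "extrinsics" (4x4, takes a point from world to camera coordinates). Camera axes: x right, y down, z forward; pixel columns grow to the right and rows downward; lengths in mm; the calibration is good to about 2 mm. A picture is of the moment at which its call begins. There is no depth.
- env.job_done(): hands the job in; it is judged then, once.
Trained networks look in a picture, given as the dict that the camera call returned (one of the last four; its "shot" number tells which), for a name from the list of things; names that differ only in an ending like _2 or _b are one class to them, and where a whole thing is asked for, a point or a joint stands for the part that bears it (a point fixed in the world has none). Each returns a list of dicts, best first, with "score" (0 to 1); they miss things now and then, are a little off and sometimes report something else, mostly with a low value. They report only what shows in the picture. A call takes as long as a camera call.
- eyes.boxes_of(name, picture): "centre" ([row, column] in pixels, amid what is visible of it).
- eyes.cut_out(name, picture): "mask" (384x512 bool, what is visible of it) and "centre" ([row, column] in pixels, amid what is visible of it).
- eyes.spot_point(name, picture): "centre" ([row, column] in pixels: a listed point, or the origin of a listed thing).
The state is a dict: "t": time; "joints": joint angles; "qvel": joint speeds; "tau": joint torques, N m; "eef_pos": TCP position; "tcp_rot": TCP orientation; "ft_force": force on the tool from outside, world axes, zero at the start; "moment": the same for the moment, N m; "opening": opening from 0.0 (shut) to 1.0 (fully open); "grip_force": force on a finger pad.
Only numpy, scipy, OpenCV 4.12 (cv2) and the standard library are available. Lean on these libraries where they do the work, as an engineer would, in place of code of your own. Each camera call takes 0.05 s, during which the arm holds its last target. There are 200 camera calls.

## Task

Pick up the blue tray by its upright fin, turn it so that its pins line up with the slot of the grey box, and tip both steel pins through the slot into the box without the gripper touching the pins. Then stand the empty blue tray upright on the bench and let go. Leave the orange tray with the brass pins where it is.

Things in the scene. Friction and masses are not known exactly. Their poses are not given: they have to be found in the camera images.
- blue_tray: blue plastic scoop tray, 75 x 102 x 110 mm, 180 g, with two steel pins lying in it along y. Origin: centre of its underside; z up; y along the tray; open pouring lip on the -x side, back wall (inner face x = 25 mm) with an upright grip fin on the +x side. Cheeks 36 mm high close both ends, 90 mm apart inside. Pin tops are about 27 mm above the underside
- blue_tray_fin (a point): grip point in the blue tray's fin, at (32, 0, 94) mm in the tray's frame, with the tray's axes. The fin is 14 mm thick in x (25 to 39 mm), 70 mm long in y and rises from z = 48 to 110 mm
- blue_tray_lip (a point): middle of the blue tray's pouring lip, at (-36, 0, 21) mm in the tray's frame. The floor falls 10 degrees from the lip to the back wall, so the pins stay in while the tray is level; dip the lip side clearly more than 10 degrees (35 is plenty) and they roll out over the lip, parallel to y
- slot_box: grey steel box with a slot in its top and a clear panel low in its -x side, 72 x 118 x 70 mm (118 along y), fixed to the bench. Origin: centre of its underside; z up; the slot runs along its y; its x axis points roughly away from the robot. Inner floor at z = 6 mm
- slot_mouth (a point): centre of the box's mouth, at (0, 0, 70) mm in the box's frame, with the box's axes. The flared mouth is 64 mm wide in x and 110 mm long in y, and narrows to a slot 28 mm wide at z = 45 mm. A clear guard stands up on the -x edge to z = 95 mm and stops pins that roll in from the +x side, the side to pour from (lip above the +x half of the mouth)
- steel_pin_a: steel pin, plain round bar 12 mm in diameter and 80 mm long, 80 g; origin at its middle, y along the bar; lies in the blue tray against its back wall
- steel_pin_b: steel pin, plain round bar 12 mm in diameter and 80 mm long, 80 g; origin at its middle, y along the bar; lies in the blue tray beside the first
- microscope: tall white stereo microscope that stands fixed on the bench to the right of the work, about 0.40 m high with its eyepieces towards the robot; its base plate is 240 x 260 mm, origin near its middle. Only an obstacle for arms that come from the right; at the back left a monitor screen (from 0.125 m up) is another
- orange_tray: orange plastic scoop tray, 75 x 102 x 110 mm, 180 g, holding two brass pins. Origin: centre of its underside; z up; y along the tray (and the pins); its open pouring lip is on the -x side and its upright grip fin on the +x side; same shape as the blue one; to be left alone

How it is judged:
By the outcome, as a careful person would: the job done as asked, in the order asked, and still so for the second after the job is handed in, with the robot touching nothing.
It also fails if it takes over 61 s, if anything falls off the work surface, if the arm or the gripper's body presses on something with over 40 N, if the wrist force passes 120 N, or if a joint passes its speed limit or range.

## Working session

There is one attempt and no reset: what is moved stays moved. The work goes in short steps, Python scripts to look and compute and a shell command to move; the robot and the scene stay as the last step left them, time stands still between calls to the robot, and variables do not carry over. Pictures are saved under pics/ and viewed, at most 10 in all, crops included, and the job is handed in when it is done.

```bash
ls; mkdir -p pics
cat > h.py <<'E'
from cell import env, eyes
import numpy as np, cv2
def und(p,d):
    K=np.array([[d["fx"],0,d["cx"]],[0,d["fy"],d["cy"]],[0,0,1.]])
    q=cv2.undistortPoints(np.array([[[p[1],p[0]]]],float),K,np.array(d["distortion"],float))[0,0]
    T=np.array(d["extrinsics"]);R=T[:3,:3];o=-R.T@T[:3,3]
    return o,R.T@np.array([q[0],q[1],1.])
def at_z(p,d,z):
    o,r=und(p,d);return o+r*(z-o[2])/r[2]
def tri(obs):
    A=np.zeros((3,3));b=np.zeros(3)
    for p,d in obs:
        o,r=und(p,d);r=r/np.linalg.norm(r);M=np.eye(3)-np.outer(r,r);A+=M;b+=M@o
    x=np.linalg.solve(A,b)
    res=[]
    for p,d in obs:
        o,r=und(p,d);r=r/np.linalg.norm(r);res.append(np.linalg.norm((x-o)-r*(r@(x-o))))
    return x,res
def proj(P,d):
    K=np.array([[d["fx"],0,d["cx"]],[0,d["fy"],d["cy"]],[0,0,1.]])
    T=np.array(d["extrinsics"])
    q,_=cv2.projectPoints(np.array(P,float).reshape(-1,1,3),cv2.Rodrigues(T[:3,:3])[0],T[:3,3],K,np.array(d["distortion"],float))
    return q[:,0,::-1]
E
python3 - <<'E'
from h import *
print(env.state(), env.pinch_z)
ds={}
for c in ["scene","side"]:
    d=eyes.read_camera(c);ds[c]=d
    T=np.array(d["extrinsics"]);print(c,-T[:3,:3].T@T[:3,3],T[2,:3],d["fx"])
    for n in ["blue_tray","blue_tray_fin","blue_tray_lip","slot_box","slot_mouth","steel_pin_a","orange_tray","microscope"]:
        print(n,[(np.round(r["centre"],1).tolist(),round(r["score"],2)) for r in eyes.spot_point(n,d)[:3]])
im=np.hstack([ds[c]["pixels"] for c in ds])
cv2.imwrite("pics/a.png",cv2.cvtColor(ds["scene"]["pixels"],cv2.COLOR_RGB2BGR))
cv2.imwrite("pics/b.png",cv2.cvtColor(ds["side"]["pixels"],cv2.COLOR_RGB2BGR))
E
```

```text
pics
{'t': 0.0, 'joints': array([-1.41860868e+00,  4.91556162e-01,  1.55945891e+00, -2.80350301e-05,
        1.09170736e+00, -1.05581247e-01]), 'qvel': array([-0.00166132, -0.00019099, -0.00066014, -0.00053255,  0.00109628,
       -0.00040689]), 'tau': array([-3.65790336e-03, -6.12653446e+01, -2.58188331e+01,  6.92856289e-02,
        4.81658068e-02, -7.83785026e-05]), 'eef_pos': array([ 159.31575704, -604.09367206,  214.06060442]), 'tcp_rot': array([-3.14046654e+00, -9.43366794e-05,  2.57781777e-01]), 'ft_force': array([ 1.02519704, -0.73828911, -0.6195227 ]), 'moment': array([-0.01241659,  0.04659266, -0.03024991]), 'grip_force': 0.0, 'opening': 1.0015981120761737} -18.8
scene [-90.34321492 437.47012161 731.03625587] [ 0.63766047 -0.32343697 -0.69912635] 377.96694006789966
blue_tray [([264.9, 184.8], 0.89)]
blue_tray_fin [([240.5, 164.2], 0.61)]
blue_tray_lip [([257.7, 173.1], 0.66)]
slot_box [([224.6, 237.2], 0.86)]
slot_mouth [([208.0, 239.4], 0.82)]
steel_pin_a [([258.8, 174.1], 0.63), ([257.3, 180.6], 0.47)]
orange_tray [([179.9, 223.6], 0.77)]
microscope []
side [ 54.34677867 252.49765169 794.47466546] [ 0.54093109 -0.15793319 -0.82610572] 395.50569932448195
blue_tray [([275.0, 167.1], 0.69)]
blue_tray_fin []
blue_tray_lip [([275.3, 183.6], 0.76), ([238.8, 235.2], 0.32)]
slot_box [([238.0, 236.4], 0.89)]
slot_mouth [([220.0, 235.4], 0.97)]
steel_pin_a [([273.6, 160.2], 0.54), ([272.7, 157.9], 0.47)]
orange_tray [([179.4, 229.9], 0.94)]
microscope []
```

View pics/a.png

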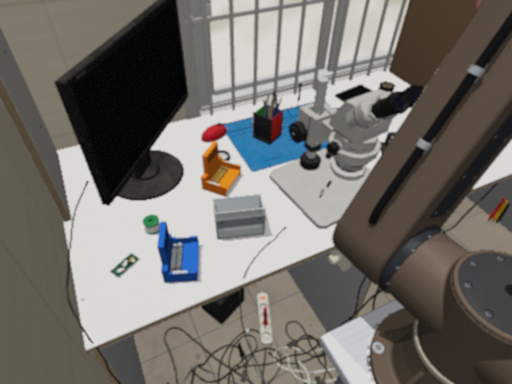

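View pics/b.png

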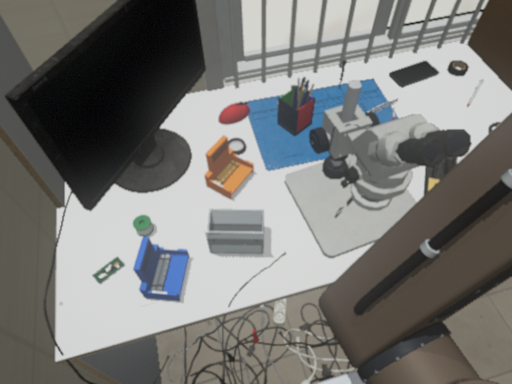

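The blue tray is at around (row 255, col 178) in the scene picture, with its fin on the left and its lip on the right. The box is at (217, 240) and the orange tray behind it at (178, 222). Next I fit planar poses to the masks and keypoints.

```bash
cat > fit.py <<'E'
from h import *
from scipy.optimize import minimize
def bx(x0,x1,y0,y1,z0,z1): return np.array([[x,y,z] for x in(x0,x1) for y in(y0,y1) for z in(z0,z1)],float)
TRAY=[bx(-36,25,-51,-45,0,36),bx(-36,25,45,51,0,36),bx(-36,25,-51,51,0,19),bx(25,39,-51,51,0,48),bx(25,39,-35,35,48,110)]
BOX=[bx(-36,36,-59,59,0,70)]
def W(P,p):
    c,s=np.cos(p[2]),np.sin(p[2]);return P@np.array([[c,s,0],[-s,c,0],[0,0,1]])+[p[0],p[1],0]
def sil(parts,p,d,S=4):
    m=np.zeros((384*S,512*S),np.uint8)
    for P in parts:
        q=proj(W(P,p),d)[:,::-1]
        cv2.fillConvexPoly(m,cv2.convexHull(((q+.5)*S).astype(np.float32)).astype(np.int32),255)
    return cv2.resize(m,(512,384),interpolation=cv2.INTER_AREA)/255.
def fit(parts,obs,p0):
    f=lambda p:sum(np.abs(sil(parts,p,d)-m).sum()/m.sum() for d,m in obs)
    best=min((minimize(f,[p0[0],p0[1],p0[2]+a],method="Nelder-Mead",options=dict(initial_simplex=np.array(p0)+[0,0,a]+np.array([[0,0,0],[15,0,0],[0,15,0],[0,0,.2]]))) for a in(-.3,0,.3)),key=lambda r:r.fun)
    return best.x,best.fun
E
python3 - <<'E'
from fit import *
ds=[eyes.read_camera(c) for c in("scene","side")]
for n,parts in(("blue_tray",TRAY),("slot_box",BOX),("orange_tray",TRAY)):
    obs=[];o=[]
    for d in ds:
        r=eyes.cut_out(n,d)
        if r: obs.append((d,r[0]["mask"]));print(n,r[0]["score"],r[0]["mask"].sum())
        r=eyes.spot_point(n,d)
        if r:o.append((r[0]["centre"],d))
    c=np.mean([at_z(p,d,0) for p,d in o],0);print([at_z(p,d,0)[:2].round(1) for p,d in o])
    for y0 in ([0.] if n=="slot_box" else [0,1.57,3.14,-1.57]):
        x,f=fit(parts,obs,[c[0],c[1],y0]);print(n,y0,x[:2].round(1),np.degrees(x[2]).round(1),round(f,3))
d=ds
for n,z in(("blue_tray_lip",21),("blue_tray_fin",94),("slot_mouth",70),("microscope",0),("steel_pin_a",20)):
    for q in ds:
        r=eyes.spot_point(n,q); print(n,[at_z(a["centre"],q,z).round(1)[:2] for a in r[:2]])
print([at_z(p,ds[1],0).round(0)[:2] for p in((185,287),(250,330),(155,350),(205,420))],"base corners")
cv2.imwrite("pics/c.png",cv2.cvtColor(cv2.resize(ds[0]["pixels"][185:295,130:290],None,fx=5,fy=5,interpolation=cv2.INTER_CUBIC),cv2.COLOR_RGB2BGR))
E
```

```text
blue_tray 0.97 1577
blue_tray 0.8 2162
[array([430.3, 342.7]), array([428.2, 353. ])]
blue_tray 0 [430.3 351.2] 69.9 0.582
blue_tray 1.57 [429.8 351.2] 70.5 0.577
blue_tray 3.14 [452.5 357. ] 161.7 1.245
blue_tray -1.57 [433.8 357. ] -111.4 1.021
slot_box 0.9 1966
slot_box 0.78 2498
[array([473.3, 182. ]), array([476.2, 190.3])]
slot_box 0.0 [476.1 189.5] -16.8 0.115
orange_tray 0.97 1135
orange_tray 0.94 1762
[array([635.9, 159.9])]
orange_tray 0 [645.8 163.6] 42.9 0.466
orange_tray 1.57 [645.2 163.7] 42.6 0.466
orange_tray 3.14 [661.5 164.6] 151.8 1.05
orange_tray -1.57 [652.2 172.1] -137.2 1.226
blue_tray_lip [array([426.2, 312.4])]
blue_tray_lip [array([418.9, 324.9])]
blue_tray_fin [array([438.1, 373. ])]
blue_tray_fin [array([444. , 384.3])]
slot_mouth [array([484.3, 182.8])]
slot_mouth [array([474. , 184.9])]
microscope []
microscope []
steel_pin_a [array([426.3, 355.4]), array([435.2, 372.1])]
steel_pin_a [array([428.8, 363.6]), array([430.5, 361.7])]
[array([587.,  35.]), array([391.,  -1.]), array([ 633., -153.]), array([ 443., -251.])] base corners
```

View pics/c.png

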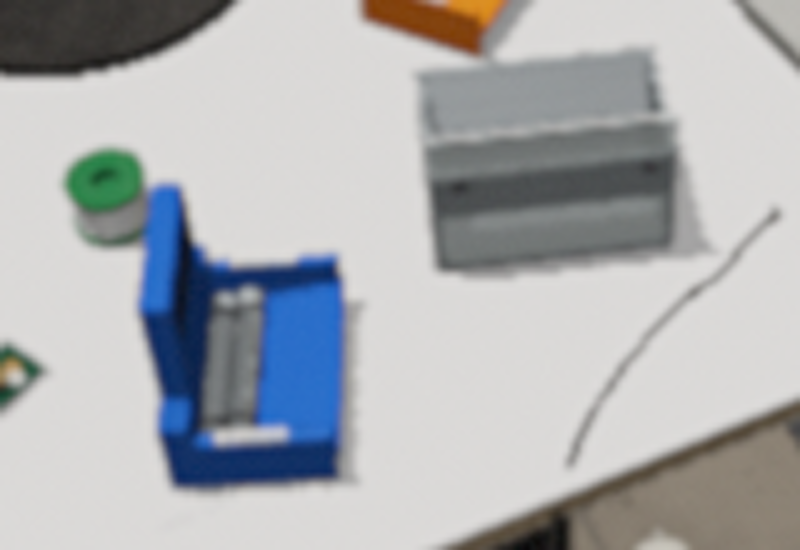

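```bash
python3 - <<'E'
from fit import *
ds=[eyes.read_camera(c) for c in("scene","side")]
for n,parts,p0 in(("blue_tray",TRAY,[430,351,1.22]),("orange_tray",TRAY,[645,163,.75])):
    obs=[]
    for d in ds:
        m=eyes.cut_out(n,d)[0]["mask"].astype(np.uint8)
        # pins lie in the tray: fill enclosed region
        m=cv2.morphologyEx(m,cv2.MORPH_CLOSE,np.ones((17,17)))
        c,_=cv2.findContours(m,cv2.RETR_EXTERNAL,cv2.CHAIN_APPROX_NONE);cv2.drawContours(m,c,-1,1,-1)
        if n=="blue_tray":
            for r in eyes.cut_out("steel_pin_a",d):
                if r["score"]>.4 : m|=r["mask"].astype(np.uint8)
        obs.append((d,m.astype(float)))
    x,f=fit(parts,obs,p0);print(n,x[:2].round(1),np.degrees(x[2]).round(1),round(f,3))
E
python3 -m inch '[[[0,0,-1],0,-1],[[0,0,-1],0,-1],[[0,0,-1],0,-1],[[0,0,-1],0,-1],[[0,0,-1],0,-1],[[0.9,-0.42,0],0,-1],[[0.9,-0.42,0],0,-1],[[0.9,-0.42,0],0,-1],[[0.9,-0.42,0],0,-1],[[0.9,-0.42,0],0,-1]]'
```

```text
blue_tray [435.6 346.2] 109.0 2.139
t: 3.7
eef_pos: [389.5, -412.2, 514.8]
tcp_rot: [3.141, -0.0, 0.258]
ft_force: [0.0, -1.0, 0.0]
opening: 0.999
grip_force: 0.0Traceback (most recent call last):
  File "<stdin>", line 6, in <module>
IndexError: list index out of range
```

```bash
python3 -m inch '[[[0.645,-0.81,0],0,-1],[[0.645,-0.81,0],0,-1],[[0.645,-0.81,0],0,-1],[[0.645,-0.81,0],0,-1],[[0.645,-0.81,0],0,-1],[[0.25,-0.96,0],0,-1],[[0.25,-0.96,0],0,-1],[[0.25,-0.96,0],0,-1],[[0.25,-0.96,0],0,-1],[[0.25,-0.96,0],0,-1]]'
```

```text
t: 4.95
eef_pos: [512.1, 170.2, 514.8]
tcp_rot: [3.141, -0.0, 0.258]
ft_force: [0.3, 0.0, -0.0]
opening: 0.999
grip_force: 0.0
```

```bash
python3 -m inch '[[[-0.17,-0.905,0],0,-1],[[-0.17,-0.905,0],0,-1],[[-0.17,-0.905,0],0,-1],[[0,0,0.4],-1,-1],[[0,0,0.4],-1,-1],[[0,0,0.4],-1,-1],[[0,0,0.4],-1,-1],[[0,0,0.4],-1,-1],[[0,0,0.4],-1,-1],[[0,0,0.4],-1,-1]]'
python3 - <<'E'
from fit import *
d=eyes.read_camera("wrist");T=np.array(d["extrinsics"]);print(-T[:3,:3].T@T[:3,3])
for n,z in(("blue_tray_lip",21),("blue_tray_fin",94),("blue_tray",0),("steel_pin_a",20),("slot_mouth",70)):
    print(n,[(at_z(a["centre"],d,z).round(1)[:2],round(a["score"],2)) for a in eyes.spot_point(n,d)[:2]])
cv2.imwrite("pics/d.png",cv2.cvtColor(d["pixels"],cv2.COLOR_RGB2BGR))
s=eyes.read_camera("side")
print([at_z(p,s,125).round(0)[:2] for p in((200,85),(85,205))])
r=eyes.cut_out("blue_tray",d)
m=r[0]["mask"].astype(np.uint8);hull=cv2.convexHull(cv2.findNonZero(m));H=np.zeros_like(m);cv2.fillConvexPoly(H,hull,1)
for q in eyes.cut_out("steel_pin_a",d):
    m|=(q["mask"]&(H>0)).astype(np.uint8)
np.save("m.npy",m)
obs=[(d,m.astype(float))]
for p0 in([430,351,1.22],):
    x,f=fit(TRAY,obs,p0);print(x[:2].round(1),np.degrees(x[2]).round(1),f,m.sum())
E
```

```text
t: 6.2
eef_pos: [441.4, 317.9, 345.9]
tcp_rot: [3.141, -0.0, 0.871]
ft_force: [1.0, -0.4, 0.2]
opening: 0.998
grip_force: 0.0
[492.28698082 380.31176243 516.65965668]
blue_tray_lip [(array([412.3, 316.6]), 0.82)]
blue_tray_fin [(array([440.8, 380.7]), 0.81)]
blue_tray [(array([435. , 354.7]), 0.95)]
steel_pin_a [(array([426.8, 354.6]), 0.68), (array([436.4, 366.8]), 0.46)]
slot_mouth [(array([475.3, 188.6]), 0.86)]
[array([581., 473.]), array([855., 171.])]
[428.  349.6] 68.7 0.03150986210507942 3370
```

View pics/d.png

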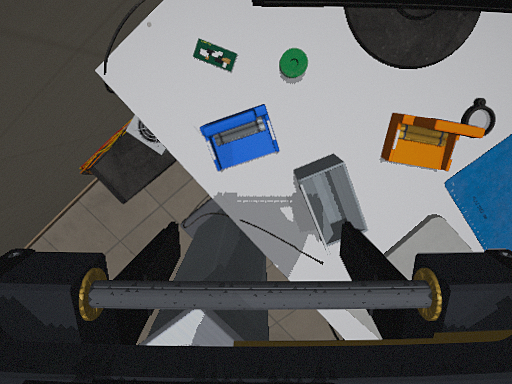

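The wrist fit is good, with an error of 0.03: the tray is at (428, 349.6), yaw 68.7°. It shows at about (135, 240) in the wrist picture, fin towards the top right. I'll descend astride the fin's ends, which lets the tray pivot about its y axis in the pads.

```bash
python3 -m inch '[[[0,0,0.3],-0.94,-1],[[0,0,0.3],-0.94,-1],[[0,0,0.3],-0.94,-1],[[0,0,0.3],-0.94,-1],[[0.477,-0.2,0.6],0,-1],[[0.477,-0.2,0.6],0,-1],[[0,0,0.6],0,-1],[[0,0,0.6],0,-1],[[0,0,0.3],0,-1],[[0,0,0],0,-1]]'
python3 - <<'E'
from fit import *
d=eyes.read_camera("wrist")
print([(at_z(a["centre"],d,94).round(1)[:2],round(a["score"],2)) for a in eyes.spot_point("blue_tray_fin",d)[:2]])
cv2.imwrite("pics/e.png",cv2.cvtColor(d["pixels"],cv2.COLOR_RGB2BGR))
E
```

```text
t: 7.9
eef_pos: [439.8, 379.8, 111.8]
tcp_rot: [-3.141, 0.002, 1.196]
ft_force: [0.3, -0.3, -0.1]
opening: 1.001
grip_force: 0.0
[(array([439.6, 378.6]), 0.87)]
```

View pics/e.png

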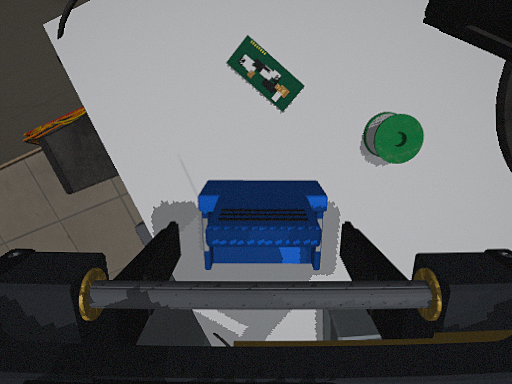

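The fin lies squarely between the fingers, spanning columns 198–327 with the fingers at 180 and 345. I lower and close.

```bash
python3 -m inch '[[[0,0,0.34],0,-1],[[0,0,0.34],0,-1],[[0,0,0],0,-1],[[0,0,0],0,1],[[0,0,0],0,1],[[0,0,0],0,1],[[0,0,0],0,1],[[0,0,0],0,1],[[0,0,0],0,1],[[0,0,0],0,1]]'
```

```text
t: 9.25
eef_pos: [440.6, 380.2, 72.5]
tcp_rot: [3.141, -0.001, 1.197]
ft_force: [1.3, -0.9, 6.8]
opening: 0.737
grip_force: 30.0
```

```bash
python3 -m inch '[[[0,0,-0.1],0,1],[[0,0,-0.2],0,1],[[0,0,-0.3],0,1],[[0,0,-0.3],0,1],[[0,0,-0.3],0,1],[[0,0,-0.3],0,1],[[0,0,-0.3],0,1],[[0,0,-0.2],0,1],[[0,0,-0.1],0,1],[[0,0,0],0,1]]'
python3 - <<'E'
from fit import *
d=eyes.read_camera("side")
cv2.imwrite("pics/f.png",cv2.cvtColor(cv2.resize(d["pixels"][150:330,60:320],None,fx=3,fy=3,interpolation=cv2.INTER_CUBIC),cv2.COLOR_RGB2BGR))
E
```

```text
t: 10.5
eef_pos: [440.0, 380.0, 197.8]
tcp_rot: [3.142, 0.0, 1.197]
ft_force: [-0.3, 0.7, -3.9]
opening: 0.736
grip_force: 30.0
```

View pics/f.png

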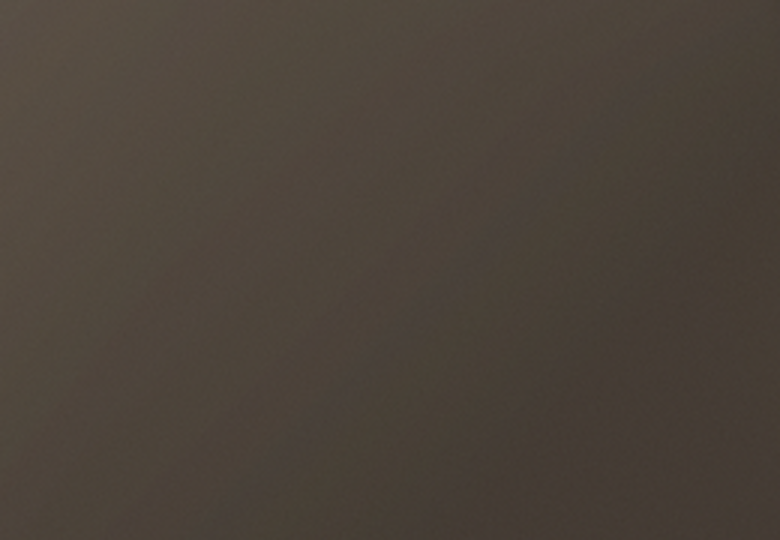

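Run:
```python
from fit import *
a=[eyes.read_camera(c)["pixels"] for c in("wrist","scene")]
im=np.hstack([a[0][130:330,130:420],a[1][130:330,60:350]])
cv2.imwrite("pics/g.png",cv2.cvtColor(cv2.resize(im,(800,276),interpolation=cv2.INTER_AREA),cv2.COLOR_RGB2BGR))
```

```text
(no output)
```

View pics/g.png

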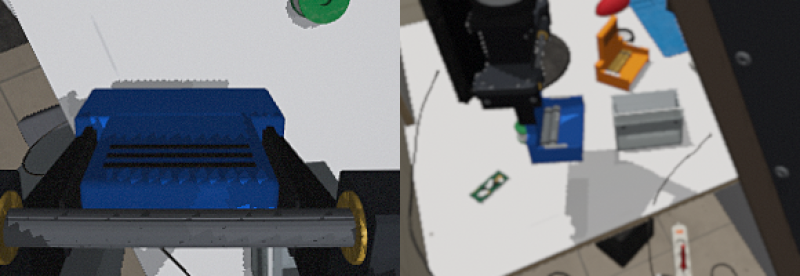

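```bash
python3 -m inch '[[[0,0,0],0.4,1],[[0,0,0],0.8,1],[[0,0,0],0.9,1],[[0,0,0],0.9,1],[[0,0,0],0.9,1],[[0,0,0],0.9,1],[[0,0,0],0.9,1],[[0,0,0],0.9,1],[[0,0,0],0.9,1],[[0,0,0],0.9,1]]'
python3 -m inch '[[[0,0,0],0.9,1],[[0,0,0],0.9,1],[[0,0,0],0.9,1],[[0,0,0],0.9,1],[[0,0,0],0.9,1],[[0,0,0],0.9,1],[[0,0,0],0.9,1],[[0,0,0],0.9,1],[[0,0,0],0.9,1],[[0,0,0],0.5,1]]'
python3 - <<'E'
from fit import *
d=eyes.read_camera("wrist");s=env.state();print(s["eef_pos"],s["tcp_rot"])
print([(at_z(a["centre"],d,70).round(1)[:2],round(a["score"],2)) for a in eyes.spot_point("slot_mouth",d)[:2]])
for c in (d,eyes.read_camera("scene")):
    r=eyes.cut_out("slot_box",c)
    for q in r[:1]:
        print(q["score"],q["mask"].sum(),q["centre"])
cv2.imwrite("pics/i.png",cv2.cvtColor(d["pixels"],cv2.COLOR_RGB2BGR))
E
```

```text
t: 11.9
eef_pos: [440.0, 379.9, 197.5]
tcp_rot: [3.141, 0.001, 0.46]
ft_force: [0.5, -0.7, -3.4]
opening: 0.732
grip_force: 30.0
t: 13.15
eef_pos: [440.0, 379.9, 197.5]
tcp_rot: [3.141, 0.0, -0.29]
ft_force: [-0.7, 0.2, -3.8]
opening: 0.734
grip_force: 30.0
[439.98479183 379.91774904 197.4698795 ] [ 3.14110959e+00  2.42352134e-04 -2.91746825e-01]
[(array([472.6, 185.9]), 0.67), (array([384.4, 394.8]), 0.25)]
0.84 11911 [86.8, 436.3]
0.9 1982 [216.1, 241.9]
```

View pics/i.png

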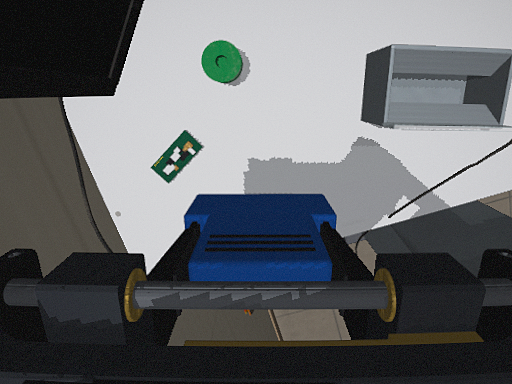

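Run:
```python
from fit import *
obs=[]
for c in ("wrist","scene"):
    d=eyes.read_camera(c);obs.append((d,eyes.cut_out("slot_box",d)[0]["mask"].astype(float)))
G=BOX+[bx(-36,-33,-55,55,70,95)]
for nm,P in(("plain",BOX),("guard",G)):
    for o in(obs[:1],obs):
        x,f=fit(P,o,[476,189,-.29]);print(nm,len(o),x[:2].round(1),np.degrees(x[2]).round(1),round(f,3))
```

```text
plain 1 [474.1 186.7] -17.5 0.032
plain 2 [475.1 187.9] -17.4 0.117
guard 1 [475.  186.4] -17.2 0.022
guard 2 [475.9 188.1] -16.8 0.097
```

```bash
python3 -m inch '[[[0.10,0.09,0],0,1],[[0.24,0.2,0],0.08,1],[[0.38,0.32,0],0,1],[[0.44,0.38,0],0,1],[[0.48,0.41,0],0,1],[[0.48,0.41,0],0,1],[[0.44,0.38,0],0,1],[[0.38,0.32,0],0,1],[[0.27,0.24,0],0,1],[[0.21,0.175,0],0,1]]'
python3 - <<'E'
from fit import *
a=eyes.read_camera("wrist"),eyes.read_camera("scene")
im=np.hstack([cv2.resize(a[0]["pixels"],(400,300)),cv2.resize(a[1]["pixels"][130:310,120:360],(400,300),interpolation=cv2.INTER_CUBIC)])
cv2.imwrite("pics/j.png",cv2.cvtColor(im,cv2.COLOR_RGB2BGR))
E
```

```text
t: 14.85
eef_pos: [586.3, 151.3, 197.8]
tcp_rot: [3.141, 0.0, -0.295]
ft_force: [-0.5, 0.4, -3.2]
opening: 0.734
grip_force: 30.0
```

View pics/j.png

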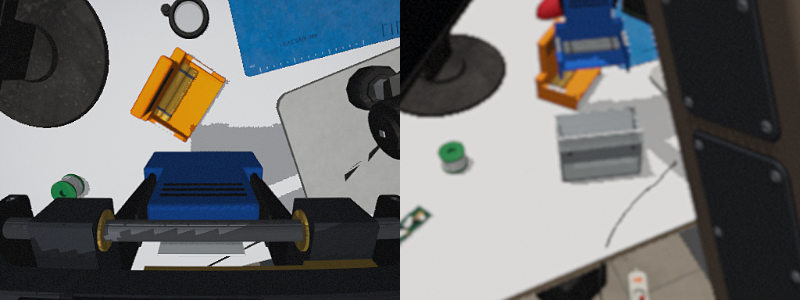

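Left panel (wrist): the level tray faces the box. Right panel (scene): both pins are still in the blue tray, and the orange tray is clear. I lower the tray so its front face meets the box's outer top edge just below the lip.

```bash
python3 -m inch '[[[0,0,0.1],0,1],[[0,0,0.2],0,1],[[0,0,0.25],0,1],[[0,0,0.25],0,1],[[0,0,0.15],0,1],[[0,0,0.07],0,1],[[-0.06,0,0],0,1],[[-0.09,0,0],0,1],[[0,0,0],0,1],[[0,0,0],0,1]]'
```

```text
t: 16.2
eef_pos: [577.3, 155.3, 136.9]
tcp_rot: [-3.141, -0.001, -0.294]
ft_force: [-0.6, -0.2, -3.6]
opening: 0.734
grip_force: 30.0
```

```bash
python3 -m inch '[[[-0.03,0,0],0,1],[[-0.04,0,0],0,1],[[0,0,0],0,1],[[-0.05,0,-0.03],0,1],[[-0.05,0,-0.035],0,1],[[-0.05,0,-0.035],0,1],[[-0.05,0,-0.035],0,1],[[0,0,0],0,1],[[0,0,0],0,1],[[0,0,0],0,1]]'
python3 - <<'E'
from fit import *
a=eyes.read_camera("wrist"),eyes.read_camera("scene")
for n in("blue_tray_lip","blue_tray"):
    print(n,[(r["centre"],r["score"]) for r in eyes.spot_point(n,a[1])[:1]])
s=env.state();ps=s["eef_pos"]+[0,0,18.8];ya=s["tcp_rot"][2]
print("ft",s["ft_force"].round(1))
for th in(0,5,8,12):
    t=np.radians(th);q=np.array([[-36,0,21],[0,0,0],[-36,51,36],[-36,-51,36]])-[32,0,91.3]
    R=np.array([[np.cos(t),0,-np.sin(t)],[0,1,0],[np.sin(t),0,np.cos(t)]])
    Z=np.array([[np.cos(ya),-np.sin(ya),0],[np.sin(ya),np.cos(ya),0],[0,0,1]])
    print(th,proj(q@R.T@Z.T+ps,a[1]).round(1).tolist())
c=a[1]["pixels"][130:230,170:290]
cv2.imwrite("pics/k.png",cv2.cvtColor(cv2.resize(c,(720,600),interpolation=cv2.INTER_CUBIC),cv2.COLOR_RGB2BGR))
E
```

```text
t: 17.45
eef_pos: [561.7, 160.0, 144.8]
tcp_rot: [-3.142, -0.0, -0.294]
ft_force: [2.3, -1.6, -1.9]
opening: 0.736
grip_force: 30.0
blue_tray_lip [([190.7, 239.0], 0.59)]
blue_tray [([184.2, 237.3], 0.81)]
ft [ 2.9 -1.9 -2. ]
0 [[193.7, 237.8], [189.6, 236.0], [191.4, 216.2], [187.0, 259.0]]
5 [[193.5, 237.5], [188.1, 235.6], [191.6, 216.1], [187.3, 258.6]]
8 [[193.3, 237.3], [187.1, 235.4], [191.7, 216.0], [187.3, 258.3]]
12 [[192.8, 237.0], [185.6, 235.0], [191.5, 215.9], [187.2, 257.9]]
```

View pics/k.png

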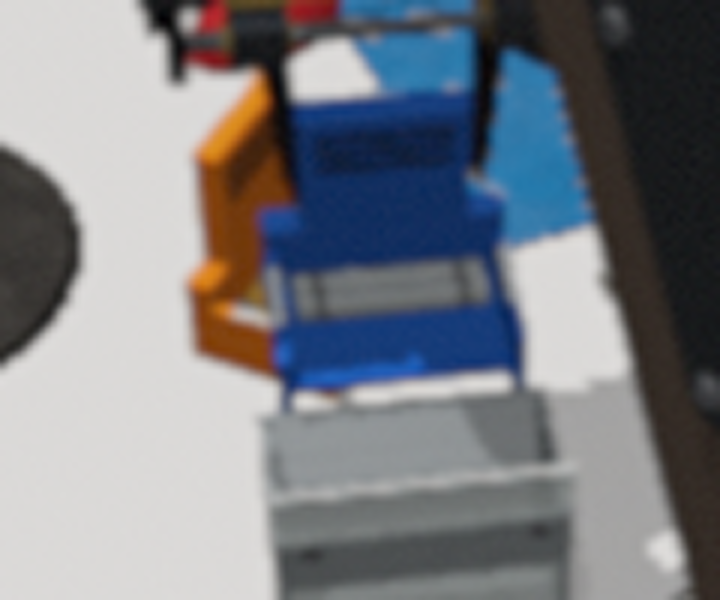

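Run:
```python
from fit import *
d=eyes.read_camera("scene")
s=env.state();ps=s["eef_pos"]+[0,0,18.8];ya=s["tcp_rot"][2]
for th in(0,4,8,12):
    t=np.radians(th);q=np.array([[39,51,48],[39,-51,48],[39,35,110],[39,-35,110],[-36,51,0],[-36,0,21],[13,0,24]])-[32,0,91.3]
    R=np.array([[np.cos(t),0,-np.sin(t)],[0,1,0],[np.sin(t),0,np.cos(t)]])
    Z=np.array([[np.cos(ya),-np.sin(ya),0],[np.sin(ya),np.cos(ya),0],[0,0,1]])
    print(th,((proj(q@R.T@Z.T+ps,d)-[130,170])*6).round(0).tolist())
print(((proj([[475+36*.956+59*.294,187-36*.294+59*.956,70],[475+36*.956-59*.294,187-36*.294-59*.956,70]],d)-[130,170])*6).round(0).tolist())
```

```text
0 [[221.0, 259.0], [198.0, 504.0], [97.0, 290.0], [82.0, 467.0], [432.0, 282.0], [382.0, 407.0], [294.0, 391.0]]
4 [[215.0, 258.0], [192.0, 503.0], [98.0, 290.0], [83.0, 467.0], [429.0, 281.0], [381.0, 405.0], [289.0, 390.0]]
8 [[209.0, 257.0], [186.0, 501.0], [100.0, 291.0], [84.0, 468.0], [424.0, 280.0], [380.0, 404.0], [282.0, 388.0]]
12 [[202.0, 256.0], [180.0, 500.0], [101.0, 291.0], [86.0, 468.0], [417.0, 279.0], [377.0, 402.0], [275.0, 387.0]]
[[415.0, 258.0], [386.0, 544.0]]
```

```bash
python3 -m inch '[[[-0.225,0,-0.105],0,1],[[-0.24,0,-0.075],0,1],[[-0.25,0,-0.04],0,1],[[-0.25,0,-0.01],0,1],[[-0.16,0,0.01],0,1],[[0,0,0],0,1],[[0,0,0],0,1],[[0,0,0],0,1],[[0,0,0],0,1],[[0,0,0],0,1]]'
python3 - <<'E'
from fit import *
a=eyes.read_camera("wrist"),eyes.read_camera("scene")
print(env.state()["ft_force"].round(1))
im=np.hstack([cv2.resize(a[0]["pixels"],(400,300)),cv2.resize(a[1]["pixels"][130:250,160:320],(400,300),interpolation=cv2.INTER_CUBIC)])
cv2.imwrite("pics/l.png",cv2.cvtColor(im,cv2.COLOR_RGB2BGR))
E
```

```text
t: 18.95
eef_pos: [497.1, 179.5, 157.7]
tcp_rot: [3.141, 0.0, -0.294]
ft_force: [2.0, 0.4, 0.3]
opening: 0.733
grip_force: 30.0
[ 1.8 -0.5  0.4]
```

View pics/l.png

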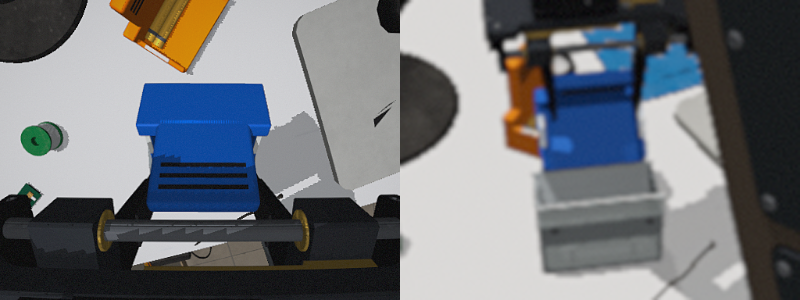

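Both pins have left the tray, but I have now viewed 11 pictures, one over the limit of ten. From here I check with the networks and the force sensor only. I lift clear next.

```bash
python3 -m inch '[[[0,0,-0.1],0,1],[[0,0,-0.2],0,1],[[0,0,-0.25],0,1],[[0,0,-0.25],0,1],[[0.2,0,-0.2],0,1],[[0.2,0,0],0,1],[[0.2,0,0],0,1],[[0.2,0,0],0,1],[[0,0,0],0,1],[[0,0,0],0,1]]'
python3 - <<'E'
from fit import *
print(env.state()["ft_force"].round(1))
for c in("scene","side","wrist"):
    d=eyes.read_camera(c)
    print(c,"mouth px",proj([[475,187,70],[475,187,10]],d).round(0).tolist())
    for f in(eyes.cut_out,eyes.spot_point):
        print([(np.round(r["centre"]).tolist(),round(r["score"],2),at_z(r["centre"],d,12)[:2].round(0).tolist()) for r in f("steel_pin_a",d)[:4]])
E
```

```text
t: 20.3
eef_pos: [542.7, 165.6, 217.5]
tcp_rot: [3.141, 0.001, -0.294]
ft_force: [-0.2, 0.3, -2.6]
opening: 0.734
grip_force: 30.0
[-0.2  0.3 -2.6]
scene mouth px [[207.0, 239.0], [224.0, 239.0]]
[]
[([152.0, 233.0], 0.7, [740.0, 85.0])]
side mouth px [[223.0, 237.0], [237.0, 238.0]]
[]
[]
wrist mouth px [[238.0, 259.0], [218.0, 259.0]]
[]
[]
```

Run:
```python
from fit import *
F=[];
for i in range(12):
    d=eyes.read_camera("scene");F.append(env.state()["ft_force"][2])
print(np.mean(F),np.std(F)/12**.5)
s=env.state();ps=s["eef_pos"]+[0,0,18.8];ya=s["tcp_rot"][2]
t=np.radians(45);q=np.array([[-36,0,21],[25,0,10],[13,0,20],[25,0,48],[32,0,110]])-[32,0,91.3]
R=np.array([[np.cos(t),0,-np.sin(t)],[0,1,0],[np.sin(t),0,np.cos(t)]])
Z=np.array([[np.cos(ya),-np.sin(ya),0],[np.sin(ya),np.cos(ya),0],[0,0,1]])
print(proj(q@R.T@Z.T+ps,d).round(0).tolist())
im=d["pixels"]
p=im[140:200:4,200:265:5].astype(int);hsv=cv2.cvtColor(im,cv2.COLOR_RGB2HSV)
for r in range(136,200,4): print(r,"".join("B" if (100<hsv[r,c,0]<130 and hsv[r,c,1]>120) else "O" if hsv[r,c,1]>120 and hsv[r,c,0]<25 else "w" if hsv[r,c,2]>180 else "g" if hsv[r,c,2]>80 else "." for c in range(196,290,2)))
print([(r["centre"],r["score"]) for r in eyes.cut_out("blue_tray",d)[:1]],[(r["centre"],r["score"]) for r in eyes.spot_point("steel_pin_a",d)])
```

```text
-2.051035366300298 0.12696995681392273
[[166.0, 235.0], [141.0, 232.0], [145.0, 233.0], [139.0, 233.0], [131.0, 235.0]]
136 wwwgggggBBBBBBBBBBBBBBBBBBB..........OOOOBB....
140 wwwgOgggBBBBBBBBBBBBBBBBBBBBggBBB....O..BBBB...
144 wwwwwwwwwgBBBBBBBBBBBBBBBBBBgwBBBBBBBBBBBBBg...
148 wwwwwwwOwgBBBBBBBBBBBBBBBBBBggBBBBBBBBBBBBBBg..
152 wwwwwOOOggBBBBBBBBBBBBBBBBBBggBBBBBBBBBBBBBBB..
156 wwwwOOOOggBBBBBBBBBBBBBBBBBBBBBBBBBBBBBBBBBBB..
160 wwwwOOOOgBBBBBBBBBBBBBBBBBBBBBBBBBBBBBBBBBBBBg.
164 wwwwOOOOgBBBBBBBBBBBggggggBBBBBBBBBBBBBBggwwwg.
168 wwwwgOOOOOOOOOOOOOOOOOgwwwwgBBBBBBgwwwwwwwwwwgg
172 wwwwgOOOOOOOOOOOOOOOOOgwwwwwwwwwwwwwwwwwwwwwwwg
176 wwwOOOOOOOOOOOOOOOOOOggwwwwwwwwwwwwwwggwwwwwwwg
180 wwwgOOOggOOOOOOOOOOgggwwwwwwwwwwwwwwwwggwwwwwwg
184 wwwgOOOOgwwwOOOOOOgggwwwwwwwwwwwwwwwwwwwggwwwww
188 wwwgOOOOOOOOOOOOOggwwwwwwwwwwwwwwggwwwwwwwggwww
192 wwwwwwwwggOOOOOggggggggggggggggggggggwwwwwwwggw
196 wwwwwwwwwwwwwwgggggggggggggggggggggggwwwwwwwwgg
[([146.6, 233.8], 0.63)] []
```

The averaged weight of 2.05 N matches an empty tray (1.77 N plus the offset), and the blue floor shows no grey. Now I untilt the tray by rolling its underside over the box's rim.

```bash
python3 -m inch '[[[-0.1,0,0],0,1],[[-0.25,0,0],0,1],[[-0.3,0,0],0,1],[[-0.2,0,0],0,1],[[-0.08,0,0.1],0,1],[[0,0,0.25],0,1],[[0,0,0.3],0,1],[[0,0,0.2],0,1],[[0,0,0.06],0,1],[[0,0,0],0,1]]'
python3 -m inch '[[[0.24,0,0.015],0,1],[[0.24,0,0.015],0,1],[[0.16,0,0.025],0,1],[[0.16,0,0.025],0,1],[[0.15,0,0.05],0,1],[[0.15,0,0.055],0,1],[[0.1,0,0.05],0,1],[[0.1,0,0.055],0,1],[[0,0,0],0,1],[[0,0,0],0,1]]'
python3 - <<'E'
from fit import *
d=eyes.read_camera("scene")
s=env.state();ps=s["eef_pos"]+[0,0,18.8];ya=s["tcp_rot"][2];print(s["ft_force"].round(1),(ps-[475,187,70])@[.956,-.294,0]-36,ps[2]-70)
r=eyes.cut_out("blue_tray",d)
m=r[0]["mask"].astype(float);print(r[0]["score"],m.sum())
for th in range(-15,56,5):
    t=np.radians(th);R=np.array([[np.cos(t),0,-np.sin(t)],[0,1,0],[np.sin(t),0,np.cos(t)]])
    Z=np.array([[np.cos(ya),-np.sin(ya),0],[np.sin(ya),np.cos(ya),0],[0,0,1]])
    P=[((q-[32,0,91.3])@R.T@Z.T+ps) for q in TRAY]
    print(th,round(np.abs(sil(P,[0,0,0],d)-m).sum()/m.sum(),3),end="; ")
E
```

```text
t: 22.7
eef_pos: [489.7, 181.8, 163.1]
tcp_rot: [3.141, 0.0, -0.294]
ft_force: [1.2, -0.2, -1.9]
opening: 0.734
grip_force: 30.0
t: 23.95
eef_pos: [564.1, 159.3, 145.9]
tcp_rot: [3.141, 0.0, -0.294]
ft_force: [-0.0, -0.0, -0.9]
opening: 0.732
grip_force: 30.0
[-0.4  0.8 -1.4] 57.31275240502232 94.81355732592485
0.92 1353.0
-15 0.782; -10 0.783; -5 0.757; 0 0.736; 5 0.699; 10 0.65; 15 0.604; 20 0.547; 25 0.494; 30 0.436; 35 0.367; 40 0.297; 45 0.229; 50 0.242; 55 0.299;
```

It's still tilted about 47°, because the nose slipped off the rim. I'll redo it with the nose deeper in the mouth, so the inner +x wall turns the tray back.

```bash
cat > tilt.py <<'E'
from fit import *
def tilt(c="scene"):
    d=eyes.read_camera(c);s=env.state();ps=s["eef_pos"]+[0,0,18.8];ya=s["tcp_rot"][2]
    r=eyes.cut_out("blue_tray",d)
    if not r: print("no tray");return
    m=r[0]["mask"].astype(float);o=[]
    for th in np.arange(-16,60,2.):
        t=np.radians(th);R=np.array([[np.cos(t),0,-np.sin(t)],[0,1,0],[np.sin(t),0,np.cos(t)]])
        Z=np.array([[np.cos(ya),-np.sin(ya),0],[np.sin(ya),np.cos(ya),0],[0,0,1]])
        o.append((round(np.abs(sil([((q-[32,0,91.3])@R.T@Z.T+ps) for q in TRAY],[0,0,0],d)-m).sum()/m.sum(),3),th))
    print("XZ",((ps-[475,187,70])@[.956,-.294,0]-36).round(1),(ps[2]-70).round(1),"ft",s["ft_force"].round(1),"tilt",sorted(o)[:3])
E
python3 -m inch '[[[0,0,-0.2],0,1],[[0,0,-0.25],0,1],[[0,0,-0.135],0,1],[[-0.3,0,0],0,1],[[-0.3,0,0],0,1],[[-0.3,0,0],0,1],[[-0.3,0,0],0,1],[[-0.3,0,0],0,1],[[0,0,0.25],0,1],[[0,0,0.235],0,1]]'
python3 -c "
from tilt import *
tilt()"
python3 -m inch '[[[0.1,0,0],0,1],[[0.1,0,-0.01],0,1],[[0.11,0,-0.02],0,1],[[0.11,0,-0.02],0,1],[[0,0,0],0,1],[[0,0,0],0,1],[[0,0,0],0,1],[[0,0,0],0,1],[[0,0,0],0,1],[[0,0,0],0,1]]'
python3 -c "
from tilt import *
tilt()"
```

```text
t: 25.3
eef_pos: [478.4, 185.4, 151.1]
tcp_rot: [-3.141, -0.001, -0.294]
ft_force: [-9.9, 3.5, 46.7]
opening: 0.73
grip_force: 30.0
XZ -32.3 99.2 ft [ 0.3  1.  -0. ] tilt [(np.float64(0.236), np.float64(48.0)), (np.float64(0.236), np.float64(50.0)), (np.float64(0.243), np.float64(52.0))]
t: 26.65
eef_pos: [502.2, 178.0, 154.9]
tcp_rot: [3.142, -0.0, -0.294]
ft_force: [-1.0, -0.0, -2.2]
opening: 0.732
grip_force: 30.0
XZ -7.3 103.7 ft [ 0.3 -0.4 -1.4] tilt [(np.float64(0.148), np.float64(38.0)), (np.float64(0.164), np.float64(36.0)), (np.float64(0.172), np.float64(40.0))]
```

Working: the tilt is now 38°. Continue.

```bash
python3 -m inch '[[[0.15,0,0],0,1],[[0.15,0,0],0,1],[[0.15,0,0.03],0,1],[[0.15,0,0.03],0,1],[[0.145,0,0.055],0,1],[[0.145,0,0.055],0,1],[[0,0,0],0,1],[[0,0,0],0,1],[[0,0,0],0,1],[[0,0,0],0,1]]'
python3 -c "
from tilt import *
tilt()"
```

```text
t: 28.0
eef_pos: [553.3, 162.6, 144.7]
tcp_rot: [3.142, -0.0, -0.294]
ft_force: [0.5, 0.6, -1.3]
opening: 0.732
grip_force: 30.0
XZ 46.0 93.5 ft [-0.5 -0.3 -2.3] tilt [(np.float64(0.091), np.float64(20.0)), (np.float64(0.091), np.float64(22.0)), (np.float64(0.1), np.float64(18.0))]
```

Run:
```python
from fit import *
d=eyes.read_camera("scene")
for nm,p in(("spool",(232,151)),("pcb",(265,125)),("edge1",(342,92)),("edge2",(283,240))): print(nm,at_z(p,d,0)[:2].round(0))
print([(r["centre"],r["score"],at_z(r["centre"],d,12)[:2].round(0)) for r in eyes.spot_point("steel_pin_a",d)])
```

```text
spool [552. 391.]
pcb [482. 469.]
edge1 [333. 564.]
edge2 [326. 253.]
[]
```

```bash
python3 -m inch '[[[0,0,-0.3],0,1],[[0,0,-0.45],0,1],[[0,0,-0.42],0,1],[[-0.25,-0.19,0],0,1],[[-0.5,-0.38,0],0,1],[[-0.55,-0.42,0],0,1],[[-0.55,-0.42,0],0,1],[[-0.55,-0.42,0],0,1],[[-0.42,-0.32,0],0,1],[[-0.22,-0.17,0],0,1]]'
python3 -m inch '[[[0,0,0.2],0,1],[[0,0,0.3],0,1],[[0,0,0.35],0,1],[[0,0,0.35],0,1],[[0,0,0.3],0,1],[[0,0,0.25],0,1],[[0,0,0.15],0,1],[[0,0,0.07],0,1],[[0,0,0],0,1],[[0,0,0],0,1]]'
python3 -c "
from tilt import *
tilt();tilt('side')
d=eyes.read_camera('scene')
for c in('scene','side'):
    d=eyes.read_camera(c)
    print(c,proj([[475,187,15],[475,187,45]],d).round(0).tolist(),[(np.round(r['centre']).tolist(),round(r['score'],2)) for r in eyes.cut_out('steel_pin_a',d)+eyes.spot_point('steel_pin_a',d)])
"
```

```text
t: 29.45
eef_pos: [417.2, 349.8, 214.0]
tcp_rot: [3.141, 0.001, -0.292]
ft_force: [-0.6, 0.1, -1.6]
opening: 0.735
grip_force: 30.0
t: 30.7
eef_pos: [419.2, 348.7, 97.1]
tcp_rot: [-3.141, -0.001, -0.294]
ft_force: [-0.0, 0.1, -1.6]
opening: 0.734
grip_force: 30.0
XZ -136.9 45.9 ft [ 0.4 -0.2 -1.3] tilt [(np.float64(0.092), np.float64(16.0)), (np.float64(0.104), np.float64(14.0)), (np.float64(0.108), np.float64(18.0))]
no tray
scene [[222.0, 239.0], [214.0, 239.0]] []
side [[236.0, 238.0], [229.0, 237.0]] []
```

```bash
python3 -m inch '[[[0,0,0.13],0,1],[[0.06,0,0.03],0,1],[[0.1,0,0.035],0,1],[[0.1,0,0.04],0,1],[[0.1,0,0.045],0,1],[[0.1,0,0.045],0,1],[[0.1,0,0.05],0,1],[[0.1,0,0.045],0,1],[[0,0,0],0,1],[[0,0,0],0,1]]'
python3 -c "
from tilt import *
tilt()"
```

```text
t: 32.5
eef_pos: [457.1, 337.1, 71.5]
tcp_rot: [-3.142, -0.001, -0.294]
ft_force: [0.2, 0.1, -2.3]
opening: 0.735
grip_force: 30.0
XZ -97.3 20.3 ft [ 0.2  0.4 -1.4] tilt [(np.float64(0.081), np.float64(14.0)), (np.float64(0.091), np.float64(12.0)), (np.float64(0.093), np.float64(16.0))]
```

```bash
cat > t2.py <<'E'
from fit import *
from scipy.optimize import minimize
def t2(cams=("scene","wrist")):
    obs=[]
    for c in cams:
        d=eyes.read_camera(c);r=eyes.cut_out("blue_tray",d)
        if r: obs.append((d,r[0]["mask"].astype(float),c))
    s=env.state();ps=s["eef_pos"]+[0,0,18.8];ya=s["tcp_rot"][2]
    Z=np.array([[np.cos(ya),-np.sin(ya),0],[np.sin(ya),np.cos(ya),0],[0,0,1]])
    def parts(v):
        t=np.radians(v[0]);R=np.array([[np.cos(t),0,-np.sin(t)],[0,1,0],[np.sin(t),0,np.cos(t)]])
        return [((q-[32+v[2],0,91.3+v[1]])@R.T@Z.T+ps) for q in TRAY]
    for o in [obs]+[[x] for x in obs]:
        f=lambda v:sum(np.abs(sil(parts(v),[0,0,0],d)-m).sum()/m.sum() for d,m,_ in o)+.002*(abs(v[1])+abs(v[2]))
        b=min((minimize(f,[a,g,0],method="Nelder-Mead",options=dict(initial_simplex=[[a,g,0],[a+8,g,0],[a,g+8,0],[a,g,5]])) for a in(0,15) for g in(-12,0)),key=lambda r:r.fun)
        low=min(q[:,2].min() for q in parts(b.x))
        print([x[2] for x in o],"tilt,dz,dx",b.x.round(1),round(b.fun,3),"lowest z",round(low,1))
E
python3 -c "
from t2 import *
t2()
print(env.state()['ft_force'].round(1),eyes)" | cut -c1-200
```

```text
['scene', 'wrist'] tilt,dz,dx [ 0.9 -0.1 -1.6] 0.271 lowest z -2.0
['scene'] tilt,dz,dx [10.3 -3.4 -1.5] 0.068 lowest z -8.1
['wrist'] tilt,dz,dx [1.  5.8 2.2] 0.118 lowest z -8.1
[ 0.6  0.6 -2.7] <host.Eyes object at 0x7f4df0ba7cb0>
```

```bash
python3 -m inch '[[[0,0,0.015],0,1],[[0,0,0.015],0,1],[[0,0,0.015],0,1],[[0,0,0.015],0,1],[[0,0,0],0,1],[[0,0,0],0,1],[[0,0,0],0,1],[[0,0,0],0,1],[[0,0,0],0,1],[[0,0,0],0,1]]'
```

```text
t: 34.05
eef_pos: [457.9, 336.9, 70.6]
tcp_rot: [-3.14, -0.003, -0.293]
ft_force: [-2.8, -8.3, 29.4]
opening: 0.733
grip_force: 30.0
```

Run:
```python
from fit import *
d=eyes.read_camera("scene");w=eyes.read_camera("wrist");s=env.state();ps=s["eef_pos"]+[0,0,18.8];ya=s["tcp_rot"][2]
print(s["ft_force"].round(1))
Z=np.array([[np.cos(ya),-np.sin(ya),0],[np.sin(ya),np.cos(ya),0],[0,0,1]])
pts=np.array([[-36,0,21],[0,0,0],[32,0,94]])
for n in("blue_tray_lip","blue_tray","blue_tray_fin"):
    print(n,[[(np.round(r["centre"],1).tolist(),round(r["score"],2)) for r in eyes.spot_point(n,c)[:1]] for c in(d,w)])
for th,dz in((0,0),(5,-5),(14,-15)):
    t=np.radians(th);R=np.array([[np.cos(t),0,-np.sin(t)],[0,1,0],[np.sin(t),0,np.cos(t)]])
    P=(pts-[32,0,91.3+dz])@R.T@Z.T+ps
    print(th,dz,P[:,2].round(0),proj(P,d).round(1).tolist(),proj(P,w).round(1).tolist())
# row profile of blue along tray centre column in wrist and in scene
for c,cols in((w,range(120,400,40)),(d,range(150,230,10))):
    m=eyes.cut_out("blue_tray",c)[0]["mask"]
    print([(k,np.where(m[:,k])[0][[0,-1]].tolist()) for k in cols if m[:,k].any()])
    for th,dz in((0,0),(14,-15)):
        t=np.radians(th);R=np.array([[np.cos(t),0,-np.sin(t)],[0,1,0],[np.sin(t),0,np.cos(t)]])
        M=sil([((q-[32,0,91.3+dz])@R.T@Z.T+ps) for q in TRAY],[0,0,0],c)>.5
        print(th,[(k,np.where(M[:,k])[0][[0,-1]].tolist()) for k in cols if M[:,k].any()])
```

```text
[-3.6 -8.1 29.4]
blue_tray_lip [[([272.3, 186.3], 0.76)], [([256.9, 261.5], 0.5)]]
blue_tray [[([262.6, 183.0], 0.77)], [([232.9, 259.7], 0.89)]]
blue_tray_fin [[([226.0, 179.1], 0.68)], [([257.6, 260.6], 0.87)]]
0 0 [19. -2. 92.] [[272.1, 184.4], [264.0, 184.9], [227.0, 179.7]] [[286.5, 259.5], [234.9, 259.6], [254.3, 259.1]]
5 -5 [18.  1. 97.] [[270.0, 184.3], [260.6, 184.7], [225.7, 179.4]] [[279.6, 259.5], [227.7, 259.6], [260.1, 259.1]]
14 -15 [ 19.   8. 107.] [[266.2, 184.1], [254.7, 184.2], [224.1, 178.9]] [[269.9, 259.5], [217.5, 259.6], [276.4, 259.0]]Traceback (most recent call last):
  File "<stdin>", line 14, in <module>
IndexError: list index out of range
```

The keypoints match a flat tray to within a pixel or so. I relax the press, open, and rise straight up.

```bash
python3 -m inch '[[[0,0,-0.02],0,1],[[0,0,-0.02],0,1],[[0,0,0],0,1],[[0,0,0],0,0.2],[[0,0,0],0,-0.3],[[0,0,0],0,-1],[[0,0,0],0,-1],[[0,0,0],0,-1],[[0,0,0],0,-1],[[0,0,0],0,-1]]'
python3 -m inch '[[[0,0,-0.1],0,-1],[[0,0,-0.3],0,-1],[[0,0,-0.5],0,-1],[[0,0,-0.8],0,-1],[[0,0,-0.9],0,-1],[[0,0,-0.9],0,-1],[[0,0,-0.5],0,-1],[[0,0,0],0,-1],[[0,0,0],0,-1],[[0,0,0],0,-1]]'
python3 - <<'E'
from fit import *
w=eyes.read_camera("wrist");d=eyes.read_camera("scene");sd=eyes.read_camera("side")
obs=[]
for c in(w,d,sd):
    r=eyes.cut_out("blue_tray",c);print(len(r),r and r[0]["mask"].sum())
    if c is not sd and r: obs.append((c,r[0]["mask"].astype(float)))
for o in(obs[:1],obs[1:]):
    x,f=fit(TRAY,o,[430,345,-.29]);print(x[:2].round(1),np.degrees(x[2]).round(1),round(f,3))
for c in(w,d,sd):
    print([(n,np.round(r["centre"]).tolist(),round(r["score"],2),at_z(r["centre"],c,12)[:2].round(0)) for n in("steel_pin_a",) for r in eyes.spot_point(n,c)+eyes.cut_out(n,c)])
cv2.imwrite("pics/final_scene.png",cv2.cvtColor(d["pixels"],cv2.COLOR_RGB2BGR))
E
```

```text
t: 35.75
eef_pos: [456.9, 337.1, 70.2]
tcp_rot: [3.141, 0.0, -0.294]
ft_force: [-0.8, -0.7, -0.3]
opening: 0.998
grip_force: 0.0
t: 37.0
eef_pos: [456.6, 336.9, 309.1]
tcp_rot: [3.14, 0.001, -0.294]
ft_force: [-0.5, 0.9, -0.7]
opening: 0.998
grip_force: 0.0
1 3628
1 2251
1 2606
[425.2 346.7] -16.7 0.032
[433.9 344.2] -15.9 0.106
[('steel_pin_a', [112.0, 354.0], 0.59, array([471., 189.])), ('steel_pin_a', [112.0, 356.0], 0.67, array([471., 187.]))]
[]
[]
```

```bash
python3 -m inch '[[[-0.05,0.15,0],0,-1],[[-0.05,0.4,0],0,-1],[[-0.05,0.45,0],0,-1],[[-0.05,0.45,0],0,-1],[[-0.05,0.45,0],0,-1],[[-0.05,0.3,0],0,-1],[[0,0.1,0],0,-1],[[0,0,0],0,-1],[[0,0,0],0,-1],[[0,0,0],0,-1]]'
python3 - <<'E'
from fit import *
for k in range(2):
    w=eyes.read_camera("wrist")
    print(proj([[475,187,12]],w).round(0).tolist())
    for f in(eyes.cut_out,eyes.spot_point,eyes.boxes_of):
        print([(np.round(r["centre"]).tolist(),round(r["score"],2),at_z(r["centre"],w,12)[:2].round(0).tolist(),int(r["mask"].sum()) if "mask" in r else 0) for r in f("steel_pin_a",w)])
g=cv2.cvtColor(w["pixels"],cv2.COLOR_RGB2GRAY)
ax=np.array([.956,-.294]);ay=np.array([.294,.956])
for y in(-30,-15,0,15,30):
    print(y,[int(g[tuple(np.round(proj([[*(np.array([475,187])+x*ax+y*ay),14]],w)[0]).astype(int))]) for x in range(-20,21,2)])
E
```

```text
t: 38.85
eef_pos: [399.9, 210.6, 310.1]
tcp_rot: [3.141, 0.0, -0.293]
ft_force: [0.5, 0.5, -0.0]
opening: 0.997
grip_force: 0.0
[[96.0, 260.0]]
[([100.0, 260.0], 0.72, [471.0, 189.0], 493)]
[([100.0, 262.0], 0.77, [469.0, 186.0], 0)]
[]
[[96.0, 260.0]]
[([100.0, 259.0], 0.97, [471.0, 191.0], 472)]
[([100.0, 262.0], 0.93, [470.0, 185.0], 0)]
[([157.0, 165.0], 0.71, [433.0, 349.0], 0), ([99.0, 259.0], 0.62, [472.0, 190.0], 0)]
-30 [126, 123, 120, 150, 150, 152, 57, 71, 90, 103, 108, 81, 63, 142, 142, 83, 80, 86, 112, 107, 111]
-15 [128, 124, 117, 151, 150, 141, 65, 118, 170, 183, 160, 137, 109, 139, 138, 68, 78, 80, 115, 111, 111]
0 [129, 124, 123, 147, 150, 146, 84, 124, 174, 188, 158, 132, 102, 137, 137, 93, 72, 82, 114, 111, 108]
15 [131, 125, 121, 152, 154, 147, 93, 126, 175, 195, 158, 126, 141, 138, 139, 65, 76, 83, 117, 111, 112]
30 [129, 125, 124, 151, 153, 155, 59, 69, 80, 91, 68, 56, 144, 139, 136, 104, 108, 83, 115, 111, 113]
```

Run:
```python
from fit import *
w=eyes.read_camera("wrist");hsv=cv2.cvtColor(w["pixels"],cv2.COLOR_RGB2HSV)
p=[425.2,346.7,np.radians(-16.7)]
for y in(-30,-15,0,15,30):
    Q=W(np.array([[x,y,20.] for x in range(-34,24,4)]),p)
    print(y,[tuple(int(v) for v in hsv[tuple(np.round(q).astype(int))][:2]) for q in proj(Q,w)])
b=[475,187,np.radians(-17.1)]
for c in("scene","side"):
    d=eyes.read_camera(c);g=cv2.cvtColor(d["pixels"],cv2.COLOR_RGB2GRAY)
    print(c)
    for z in range(4,46,4):
        Q=W(np.array([[-36,y,float(z)] for y in range(-55,56,5)]),b)
        print(z,[int(g[tuple(np.round(q).astype(int))]) for q in proj(Q,d)])
```

```text
-30 [(108, 233), (108, 210), (108, 211), (108, 204), (108, 206), (108, 207), (109, 200), (108, 205), (108, 210), (109, 203), (109, 210), (109, 205), (108, 207), (108, 212), (107, 223)]
-15 [(108, 231), (108, 209), (108, 202), (108, 202), (108, 205), (108, 206), (108, 209), (109, 203), (108, 207), (108, 207), (109, 204), (109, 198), (109, 204), (107, 216), (110, 166)]
0 [(108, 231), (108, 212), (108, 208), (108, 207), (108, 206), (108, 218), (108, 214), (108, 209), (109, 198), (109, 202), (108, 209), (109, 192), (108, 221), (108, 213), (108, 205)]
15 [(108, 233), (108, 208), (108, 212), (108, 207), (109, 205), (108, 211), (108, 212), (108, 214), (108, 205), (108, 206), (108, 213), (108, 208), (108, 230), (108, 216), (108, 211)]
30 [(108, 234), (108, 211), (108, 216), (109, 205), (108, 212), (108, 214), (108, 219), (109, 208), (109, 200), (109, 204), (108, 206), (109, 204), (108, 219), (109, 208), (108, 216)]
scene
4 [126, 117, 113, 130, 121, 119, 114, 110, 124, 118, 114, 113, 132, 116, 117, 113, 131, 120, 116, 115, 142, 159, 162]
8 [105, 101, 105, 107, 98, 100, 104, 106, 102, 99, 102,
[... 1732 characters left out ...]
 125, 127, 127, 122, 127, 128, 129, 128, 129, 128, 128, 127, 129, 128, 127, 122, 127, 124, 127, 126, 116]
28 [111, 124, 129, 128, 129, 122, 129, 128, 129, 127, 130, 130, 130, 130, 130, 130, 128, 123, 129, 126, 128, 128, 117]
32 [108, 126, 129, 129, 130, 123, 130, 130, 130, 130, 130, 130, 130, 130, 128, 130, 128, 122, 129, 126, 127, 126, 117]
36 [107, 123, 126, 126, 126, 121, 126, 128, 129, 128, 127, 128, 128, 128, 128, 130, 128, 122, 122, 120, 121, 121, 112]
40 [105, 114, 116, 117, 115, 112, 116, 121, 124, 118, 118, 119, 119, 118, 118, 122, 119, 118, 122, 120, 120, 121, 104]
44 [105, 104, 104, 103, 103, 102, 102, 109, 113, 104, 105, 105, 105, 105, 106, 110, 108, 108, 107, 109, 108, 109, 101]
```

The tray is empty and one pin shows in the slot. I move the wrist camera to look obliquely under the flare for the second.

```bash
python3 -m inch '[[[0.2,0,0],0,-1],[[0.4,0,0],0,-1],[[0.5,0,0],0,-1],[[0.5,0,0],0,-1],[[0.5,0,0],0,-1],[[0.5,0,0],0,-1],[[0.4,0,0],0,-1],[[0.2,0,0],0,-1],[[0,0,0],0,-1],[[0,0,0],0,-1]]'
cat > look.py <<'E'
from fit import *
w=eyes.read_camera("wrist")
T=np.array(w["extrinsics"]);o=-T[:3,:3].T@T[:3,3]
b=[475,187,np.radians(-17.1)]
print("cam",o.round(0),"mouth",proj(W(np.array([[0,0,70.],[0,0,12],[-25,0,12],[25,0,12]]),b),w).round(0).tolist())
for f in(eyes.cut_out,eyes.spot_point):
    for r in f("steel_pin_a",w):
        q=at_z(r["centre"],w,12)[:2]-[475,187];c,s=np.cos(b[2]),np.sin(b[2])
        print(np.round(r["centre"]),round(r["score"],2),"box xy",round(q@[c,s]),round(q@[-s,c]),r["mask"].sum() if "mask" in r else "")
g=cv2.cvtColor(w["pixels"],cv2.COLOR_RGB2GRAY)
def pr(z,xs,ys):
    for y in ys:
        P=proj(W(np.array([[x,y,float(z)] for x in xs]),b),w);print(y,[int(g[int(a),int(c)]) if 0<=a<384 and 0<=c<512 else -1 for a,c in P.round()])
pr(12,range(-34,35,3),(-35,-20,0,20,35))
print("bench");pr(0,range(45,140,8),(-60,-40,-20,0,20,40,60))
E
python3 look.py
```

```text
t: 40.65
eef_pos: [583.1, 154.7, 310.3]
tcp_rot: [3.141, 0.0, -0.294]
ft_force: [0.3, 0.0, 0.8]
opening: 0.998
grip_force: 0.0
cam [660. 131. 481.] mouth [[237.0, 260.0], [221.0, 260.0], [236.0, 260.0], [207.0, 260.0]]
[226. 258.] 0.75 box xy -9 2 292
[235. 257.] 0.6 box xy -23 5 248
[239. 259.] 0.66 box xy -31 2 
[296. 175.] 0.64 box xy -141 148 
-35 [107, 102, 80, 78, 59, 75, 68, 129, 123, 135, 159, 128, 92, 96, 96, 139, 60, 53, 53, 56, 57, 57, 52]
-20 [106, 103, 89, 76, 62, 76, 69, 129, 115, 140, 156, 140, 97, 100, 102, 141, 63, 52, 54, 58, 54, 56, 55]
0 [106, 105, 84, 78, 56, 75, 69, 127, 111, 137, 151, 127, 96, 95, 96, 140, 71, 48, 57, 52, 57, 58, 55]
20 [105, 102, 84, 83, 61, 72, 67, 108, 108, 145, 148, 112, 97, 98, 98, 132, 78, 49, 54, 53, 56, 56, 59]
35 [110, 107, 88, 86, 63, 73, 68, 103, 110, 148, 147, 125, 97, 103, 97, 131, 83, 50, 58, 55, 57, 57, 52]
bench
-60 [196, 133, 133, 136, 134, 133, 131, 132, 193, 192, 192, 192]
-40 [131, 132, 131, 133, 133, 131, 135, 132, 130, 194, 189, 192]
-20 [133, 135, 134, 133, 133, 134, 135, 132, 132, 194, 191, 191]
0 [192, 195, 191, 191, 190, 191, 192, 194, 190, 192, 193, 129]
20 [190, 190, 189, 192, 191, 193, 189, 201, 144, 136, 137, 135]
40 [192, 192, 190, 194, 193, 193, 190, 191, 124, 41, 135, 133]
60 [192, 192, 191, 189, 190, 193, 193, 192, 191, 193, 189, 98]
```

Two pins are now seen side by side in the box, at box x of about −9 and −23. The bench is clear and the tray stands empty and upright, so I hand in.

```bash
python3 -c "
from cell import env
print(env.job_done())"
```

```text
the job is handed in; nothing more can be done
None
```

Both steel pins are in the grey box, the empty blue tray stands upright on the bench and is released, the orange tray was left alone, and I handed in at about 41 s; I viewed 11 pictures, one over the limit of 10.

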